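Scan the gel cassette and hang up the scanner

TASK

Pick up the yellow-nosed hand scanner, aim its red window squarely at the middle of the barcode label on the green-edged gel cassette from about 9 cm away, and hold it there quite still for two seconds. Then hang the scanner gently over the middle of the blue bar, with one skid on each side and lying along the bar, and let go. Leave the three cassettes, the amber bottle and the specimen jar where they stand.

Things in the scene. Friction and masses are not known exactly. Their poses are not given: they have to be found in the camera images.
- scanner: hand scanner 160 x 52 x 127 mm, 320 g, on two grey side skids. Origin: centre of underside; x to the yellow nose, z up. Skids x -60..40 mm, 9 thick, 58 tall, 34 mm channel between, open below and at both ends. Deck x -65..65, z 58..70. Black grip bar on it: 26 wide (y), x -57..27, z 70..114. Nose 44 wide to x 96, z 63..127; its red window looks forward and 50 degrees down.
- scanner_grip (a point): grip point in the black grip bar, at (-15, 0, 93) mm in the scanner's frame, same axes as the scanner; the bar is 26 mm wide along y, and the deck lies 23 mm below this point
- scanner_lens (a point): middle of the scanner's red window, at (81, 0, 76) mm in the scanner's frame. Its x axis is the line of sight: forward and 50 degrees below the scanner's x axis; y is the scanner's y
- scanner_saddle (a point): middle of the ceiling of the channel between the skids, at (-10, 0, 58) mm in the scanner's frame, same axes as the scanner; this ceiling rests on the bar when hung
- green_cassette: the cassette to scan: green-edged gel cassette leaning back on its grey stand, one loose piece of 500 g, base 100 x 100 mm, about 95 mm tall. Origin: centre of the underside; x points away from the face along the bench, z up. The plate (100 mm along the slope, 96 mm wide) faces -x and up: it leans back 50 degrees from upright.
- green_cassette_label (a point): middle of the 44 mm square white barcode label on the green cassette's sloping face, about 58 mm above the bench; z axis = outward normal of the label (towards -x of the cassette and 50 degrees up), y = across the label, level, x = up the slope
- blue_cassette: blue-edged gel cassette leaning back on its grey stand, one loose piece of 500 g, base 100 x 100 mm, about 95 mm tall. Origin: centre of the underside; x points away from the face along the bench, z up. The plate (100 mm along the slope, 96 mm wide) faces -x and up: it leans back 50 degrees from upright. Not to be moved.
- orange_cassette: orange-edged gel cassette leaning back on its grey stand, one loose piece of 500 g, base 100 x 100 mm, about 95 mm tall. Origin: centre of the underside; x points away from the face along the bench, z up. The plate (100 mm along the slope, 96 mm wide) faces -x and up: it leans back 50 degrees from upright. Not to be moved.
- rail: fixed blue square bar, 260 mm long, 20 x 20 mm in section, top 120 mm above the bench, on two steel posts 16 mm thick at x = -115 and +115 mm. Origin on the bench under the middle of the bar; x along the bar, z up
- rail_top (a point): middle of the bar's top face, 120 mm above the bench; x along the bar, z up
- amber_bottle: small amber bottle with red cap, 60 mm in diameter, 110 mm tall; origin at the centre of its underside. Not to be moved.
- specimen_jar: blue specimen jar with red lid, 68 mm in diameter, 75 mm tall; origin at the centre of its underside. Not to be moved.

How it is judged:
On the way:
1. for 1.2 s the still scanner sees the green label's middle at 50-135 mm, within 14 mm of its line of sight (sideways, up-down) and 0.3 rad of square; under 20 mm/s, 0.15 rad/s (x of green_cassette_label in the frame of scanner_lens between 0.05 and 0.135 m and y of green_cassette_label in the frame of scanner_lens between -0.014 and 0.014 m and z of green_cassette_label in the frame of scanner_lens between -0.014 and 0.014 m and angle between the x axis of scanner_lens and the z axis of green_cassette_label, either way round below 0.3 rad and z of scanner_lens in the frame of green_cassette_label above 0.04 m and linear speed of scanner below 0.02 m/s and angular speed of scanner below 0.15 rad/s), for 1.2 s.
At the end, for the whole second after the job is handed in: The scanner hangs astride the blue bar, at rest and let go: ceiling on the bar's top (-4 to +6 mm), its middle within 60 mm of the bar's middle along the bar and 10 mm across it, upright within 0.12 rad and along the bar (either way round) within 0.2 rad (x of scanner_saddle in the frame of rail_top between -0.06 and 0.06 m and y of scanner_saddle in the frame of rail_top between -0.01 and 0.01 m and z of scanner_saddle in the frame of rail_top between -0.004 and 0.006 m and angle between scanner's own z axis and vertical below 0.12 rad and angle between the x axis of scanner and the x axis of rail_top, either way round below 0.2 rad and linear speed of scanner below 0.02 m/s and contact force between scanner and rail above 1 N); the robot touches nothing.
It fails at once if a cassette stand is moved by more than 15 mm (distance of any of green_cassette, blue_cassette, orange_cassette from where it was at the start of the episode above 0.015 m).
It fails at once if the amber bottle or the specimen jar is moved by more than 15 mm (distance of any of amber_bottle, specimen_jar from where it was at the start of the episode above 0.015 m).
It fails at once if the scanner drops on the bar or is swung at it: faster than 0.35 m/s within 80 mm of its resting place (linear speed of scanner above 0.35 m/s and distance between scanner_saddle and rail_top below 0.08 m).
It also fails if it takes over 51 s, if anything falls off the work surface, if the arm or the gripper's body presses on something with over 40 N, if the wrist force passes 120 N, or if a joint passes its speed limit or range.

ROBOT

A 7-joint arm with a two-finger parallel gripper is mounted at the origin on the work surface. World frame = base frame: x ahead of the robot, y to its left, z up, the work surface at z = 0. Lengths are in m, angles in rad, forces in N, time in s.
With the tool pointing down it reaches from about 0.4 to 0.85 m from the base axis. Payload 10.4 kg.
Tool frame: the origin (TCP) lies at the very end of the fingers, on their centre line; the grasp point (between the pads) lies r.grip_depth behind it (r.grip_depth is the distance from the TCP to the grasp point, in m); y points along the fingers, z is the direction in which the jaws open and shut, and the axes are right-handed (so a half turn about y gives the same grasp; the last joint's range is limited). The gripper opens to 87 mm and grips with 3 to 60 N. Pads are 19 mm wide; open, the fingers measure 117 mm over their backs; the gripper's body (75 mm by 190 mm) begins 51 mm behind the grasp point.
Start: joints at [1.108, 0.332, -0.065, 1.46, 0.022, 1.35, -0.088], TCP at [0.266, -0.566, 0.223] pointing down, gripper open.
Joint ranges: [-2.6, 2.6], [-0.5, 2.12], [-1.47, 1.34], [0.16, 2.42], [-1.27, 4.41], [0.06, 2.06], [-2.6, 2.6]. Speed limits (rad/s): [2.22, 2.22, 2.79, 2.79, 3.14, 3.14, 3.14].

INTERFACE

Orientations are given as a unit quaternion [x, y, z, w].
In Python, from bench import r gives the robot as it stands.
- The arm moves only by the shell command python3 -m jog 'ROWS' [OPENING] [FORCE]. ROWS is JSON, a list of rows, each a list of 6 numbers: the shift along the tool's x, y, z in m, then the turn, a rotation vector about the tool's x, y, z in degrees. A call has 1 to 12 rows; each row shifts and turns the pose as measured when the row begins, along the tool's axes as they then stand; what a row does not reach is not made up. A row lasts 1/12 s, in which the tool goes at most 41.7 mm and 7.16 degrees, less where a joint would pass 70% of its speed; a pose out of reach is approached as far as the arm can. A call with a gripper value outside its range is refused whole. OPENING is the opening, from -1 (shut) to 1 (fully open), so that 0 is half open, set as the call begins (- or left out, the last holds). The fingers move at their own pace and stop on an object; FORCE is the grip in N (left out, the last holds). Time passes only in rows, so rows that do not move let the fingers close. It gives the time, the measured TCP pose, the force and the opening at its end, in the units of the state.
- r.read_state(): the state, without advancing time (a new reading comes with each control period).
- r.camera(name): name is "side" or "top"; returns a dict with "image" (420x560x3 uint8, red, green, blue), "range_z" (420x560 float32, m along the optical axis (not along the pixel's ray), 0 where there is no reading), "K" (3x3 intrinsics, pixels), "R" (3x3) and "t" (3): a world point X has camera coordinates R X + t. Camera axes: x right, y down, z forward; pixel columns grow to the right and rows downward; lengths in m; the calibration is good to about 2 mm. A picture is of the moment at which its call begins.
- r.close_job(): hands the job in, once; it reports no verdict.
The state is a dict: "time": time; "joint_positions": joint angles; "joint_vel": joint speeds; "joint_torque": joint torques, N m; "ee_pos": TCP position; "eef_rot": TCP orientation; "ft_force": force on the tool from outside, world axes, zero at the start; "torque": the same for the moment, N m; "width": finger opening in m.
Only numpy, scipy, OpenCV 4.12 (cv2) and the standard library are available. Lean on these libraries where they do the work, as an engineer would, in place of code of your own. Each camera call takes 0.05 s, during which the arm holds its last target. There are 200 camera calls.

## Working session

There is one attempt and no reset: what is moved stays moved. The work goes in short steps, Python scripts to look and compute and a shell command to move; the robot and the scene stay as the last step left them, time stands still between calls to the robot, and variables do not carry over. Pictures are saved under pics/ and viewed, about 8 in all and at most 12, crops included, and the job is handed in when it is done.

```bash
mkdir -p pics; ls
python3 - <<'E'
from bench import r
import cv2, numpy as np
for n in ("top","side"):
    c=r.camera(n); cv2.imwrite(f"pics/{n}0.png",c["image"][:,:,::-1]); np.savez(f"{n}0.npz",**c)
    print(n,c["K"].round(1).tolist(),c["R"].round(3).tolist(),c["t"].round(3).tolist(), -c["R"].T@c["t"])
print(r.read_state(), r.grip_depth)
E
```

```text
pics
top [[406.5, 0.0, 280.6], [0.0, 406.5, 214.2], [0.0, 0.0, 1.0]] [[0.013, -1.0, -0.0], [-0.998, -0.013, -0.062], [0.062, 0.001, -0.998]] [-0.022, 0.567, 0.985] [ 0.50604285 -0.01613606  1.01828841]
side [[441.7, 0.0, 279.8], [0.0, 441.7, 204.2], [0.0, 0.0, 1.0]] [[-0.941, -0.338, 0.014], [-0.251, 0.67, -0.699], [0.227, -0.661, -0.715]] [0.539, 0.218, 1.122] [0.30707428 0.77834805 0.94655755]
{'time': 0.1, 'joint_positions': array([ 1.10837897,  0.33281712, -0.06467427,  1.46078138,  0.02158718,
        1.34990612, -0.0885398 ]), 'joint_vel': array([ 0.00069705, -0.00208482, -0.00210395, -0.00240101, -0.00172178,
       -0.00097117,  0.00040088]), 'joint_torque': array([ 1.32288533e-03, -6.24544644e+01,  2.47076398e-02, -3.90724218e+01,
       -6.11646334e-02,  3.64730414e-02,  1.30760693e-06]), 'ee_pos': array([ 0.26596318, -0.56523878,  0.22186442]), 'eef_rot': array([-0.15434201,  0.69049747, -0.68966547,  0.15412114]), 'ft_force': array([-0.03033933,  0.16895347,  0.40798606]), 'torque': array([ 0.02932907, -0.02648051, -0.04800069]), 'width': 0.08712509668497048} 0.0187
```

View pics/top0.png

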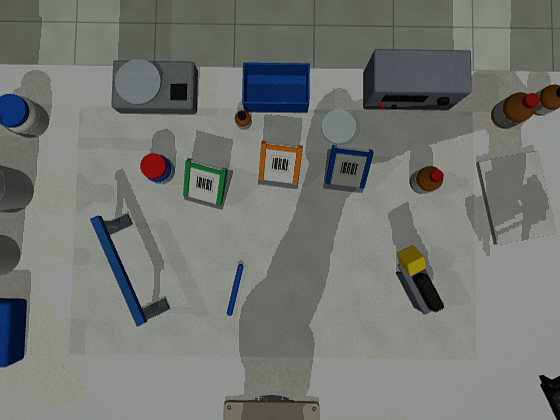

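View pics/side0.png

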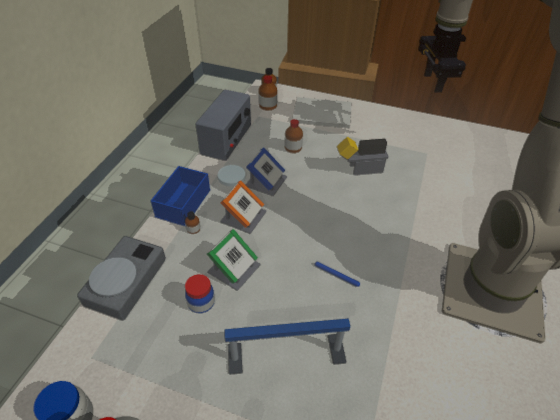

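Top view: scanner grip bar around (428,290) with the nose at (411,260), green label at (204,183), rail from (97,218) to (141,323), jar at (155,166). Next I measure these from colour masks with depth.

```bash
cat > h.py <<'E'
import numpy as np, cv2
from scipy.spatial.transform import Rotation as Ro
def world(c):
    z=c["range_z"]; v,u=np.mgrid[:420,:560]; K=c["K"]
    p=np.stack([(u-K[0,2])*z/K[0,0],(v-K[1,2])*z/K[1,1],z],-1)
    return (p-c["t"])@c["R"]
def sel(c,box,f):
    "points within box (u0,u1,v0,v1) where f(hsv,P) holds"
    h=cv2.cvtColor(c["image"],cv2.COLOR_RGB2HSV).astype(int); P=world(c)
    m=np.zeros((420,560),bool); m[box[2]:box[3],box[0]:box[1]]=1
    m&=(c["range_z"]>0)&f(h,P); return P[m]
def line(P):
    m=P.mean(0); w=np.linalg.svd(P-m,full_matrices=False)[2]; return m,w
E
python3 - <<'E'
from h import *
t=dict(np.load("top0.npz")); s=dict(np.load("side0.npz"))
def rep(n,P):
    if len(P)<5: print(n,len(P)); return
    m,w=line(P); d=(P-m)@w[0]; mid=m+w[0]*(d.max()+d.min())/2
    x=cv2.minAreaRect((P[:,:2]*1000).astype(np.float32))
    print(n,len(P),"mean",m.round(4),"dir",w[0].round(3),"nrm",w[2].round(3),"mid",mid.round(4),"ext",np.ptp(d).round(3),"zq",np.percentile(P[:,2],[5,50,95]).round(4),"rect",np.round(x[0]),np.round(x[1]),round(x[2],1))
blue=lambda h,P:(abs(h[...,0]-110)<12)&(h[...,1]>130)
rep("rail top T",sel(t,(85,155,205,335),lambda h,P:blue(h,P)&(P[...,2]>.112)))
rep("rail top S",sel(s,(215,360,310,350),lambda h,P:blue(h,P)&(P[...,2]>.116)))
for c,n,b in((t,"T",(390,450,240,320)),(s,"S",(330,395,130,180))):
    rep("yellow "+n,sel(c,b,lambda h,P:(abs(h[...,0]-27)<6)&(h[...,1]>150)&(P[...,2]>.05)))
    rep("grip "+n,sel(c,b,lambda h,P:(h[...,2]<70)&(P[...,2]>.108)&(P[...,2]<.13)))
for c,n,b in((t,"T",(175,235,150,215)),(s,"S",(200,262,228,290))):
    rep("green "+n,sel(c,b,lambda h,P:(abs(h[...,0]-65)<15)&(h[...,1]>120)&(P[...,2]>.015)))
    rep("face "+n,sel(c,b,lambda h,P:(h[...,1]<60)&(h[...,2]>110)&(P[...,2]>.02)))
    rep("bars "+n,sel(c,(194,215,174,193)if n=="T"else(220,248,240,268),lambda h,P:(h[...,2]<80)))
E
python3 - <<'E'
import cv2,numpy as np
a=cv2.imread("pics/top0.png"); b=cv2.imread("pics/side0.png")
o=np.hstack([cv2.resize(x,(390,390),interpolation=cv2.INTER_CUBIC) for x in (a[150:215,172:237],a[238:318,385:465])])
cv2.imwrite("pics/crop1.png",o)
E
```

```text
rail top T 1162 mean [0.4341 0.3412 0.1201] dir [-0.901 -0.434  0.001] nrm [-0.068  0.14  -0.988] mid [0.4348 0.3415 0.1201] ext 0.257 zq [0.1149 0.1205 0.1231] rect [434. 343.] [257.  21.] 25.6
rail top S 1080 mean [0.4356 0.3435 0.1193] dir [ 0.901  0.434 -0.001] nrm [ 0.004 -0.01  -1.   ] mid [0.4342 0.3428 0.1193] ext 0.256 zq [0.1169 0.1192 0.1216] rect [434. 342.] [256.  22.] 25.8
yellow T 568 mean [ 0.4635 -0.3066  0.111 ] dir [-0.807 -0.475  0.351] nrm [0.161 0.396 0.904] mid [ 0.4481 -0.3157  0.1177] ext 0.103 zq [0.0932 0.1117 0.1253] rect [ 439. -323.] [112.  44.] 28.8
grip T 452 mean [ 0.3932 -0.3462  0.114 ] dir [-0.885 -0.466  0.006] nrm [-0.014  0.04   0.999] mid [ 0.3927 -0.3465  0.114 ] ext 0.083 zq [0.1102 0.1142 0.1171] rect [ 393. -347.] [83. 27.] 27.3
yellow S 268 mean [ 0.4625 -0.3005  0.1049] dir [ 0.077 -0.657  0.75 ] nrm [-0.001 -0.752 -0.659] mid [ 0.4625 -0.301   0.1054] ext 0.063 zq [0.0815 0.1068 0.1231] rect [ 465. -309.] [54. 44.] 29.1
grip S 147 mean [ 0.3947 -0.345   0.1124] dir [ 0.881  0.473 -0.005] nrm [ 0.019 -0.047 -0.999] mid [ 0.3949 -0.3449  0
[... 500 characters left out ...]
-0.979  0.039] nrm [ 0.623 -0.16  -0.766] mid [0.637  0.1687 0.0603] ext 0.037 zq [0.0514 0.0602 0.0688] rect [637. 169.] [36. 23.] 76.2
green S 371 mean [0.6459 0.1697 0.0682] dir [-0.181 -0.982  0.053] nrm [ 0.606 -0.154 -0.78 ] mid [0.6456 0.168  0.0683] ext 0.101 zq [0.0357 0.0726 0.0898] rect [637. 169.] [96. 76.] 75.1
face S 740 mean [0.6347 0.1676 0.0538] dir [-0.741  0.215 -0.636] nrm [-0.617  0.152  0.772] mid [0.639  0.1663 0.0575] ext 0.102 zq [0.0272 0.0519 0.0812] rect [640. 161.] [82. 85.] 75.5
bars S 53 mean [0.6386 0.1674 0.0586] dir [-0.192 -0.981 -0.001] nrm [ 0.611 -0.119 -0.783] mid [0.6415 0.1823 0.0586] ext 0.065 zq [0.051  0.0591 0.0657] rect [641. 182.] [65. 22.] 80.2
```

View pics/crop1.png

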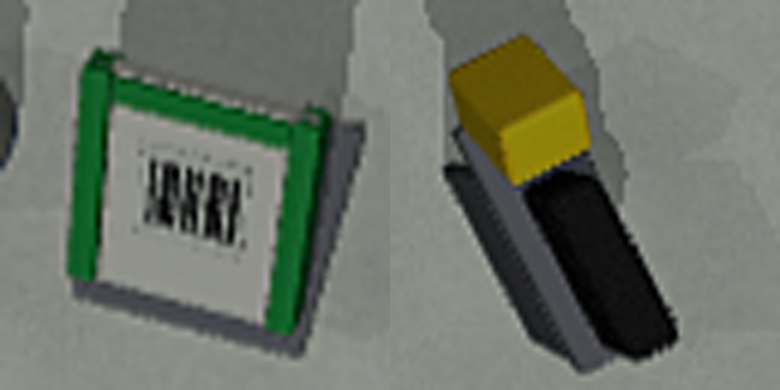

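Label at about (0.637, 0.168, 0.058) with its normal at yaw 165°/50° up. The scanner grip is at (0.394, -0.346) with yaw 27.7°, and the rail centre is at (0.4345, 0.342) with yaw 25.7°. Both views agree within about 2 mm.

```bash
cat > go.py <<'E'
# usage: go.py x y z(TCP) scanner_yaw_deg [sign] -> error in tool axes
import sys
from h import *
from bench import r
a=[float(x) for x in sys.argv[1:]]
s=r.read_state(); R=Ro.from_quat(s["eef_rot"]).as_matrix()
p=np.radians(a[3]); y=np.array([0,0,-1.]); zs=np.array([-np.sin(p),np.cos(p),0])
for g in (1,-1):
    z=g*zs; T=np.stack([np.cross(y,z),y,z],1)
    d=Ro.from_matrix(R.T@T).as_rotvec(degrees=True)
    print("sign",g,"shift mm",(R.T@(np.array(a[:3])-s["ee_pos"])*1000).round(1),"turn",d.round(2))
print("t",round(s["time"],2),"q",s["joint_positions"].round(2),"R",R.round(2).tolist(),"F",s["ft_force"].round(1),"w",round(s["width"],4))
E
python3 go.py .394 -.346 .18 27.7; python3 go.py .488 .207 .144 -14.7|head -2
```

```text
sign 1 shift mm [-209.2   42.  -143.8] turn [-0.000e+00  1.775e+02  1.100e-01]
sign -1 shift mm [-209.2   42.  -143.8] turn [ 0.07 -2.5   0.  ]
t 0.1 q [ 1.11  0.33 -0.06  1.46  0.02  1.35 -0.09] R [[-0.9, -0.0, 0.43], [-0.43, 0.0, -0.9], [0.0, -1.0, -0.0]] F [-0.   0.2  0.4] w 0.0871
sign 1 shift mm [-529.7   78.6 -604.1] turn [ 3.000e-02 -1.401e+02 -8.000e-02]
sign -1 shift mm [-529.7   78.6 -604.1] turn [7.00e-02 3.99e+01 3.00e-02]
```

```bash
python3 -m jog '[[-0.026,0,-0.018,0,-1,0],[-0.026,0,-0.018,0,-1,0],[-0.026,0,-0.018,0,-0.5,0],[-0.026,0,-0.018,0,0,0],[-0.026,0,-0.018,0,0,0],[-0.026,0,-0.018,0,0,0],[-0.026,0,-0.018,0,0,0],[-0.026,0,-0.018,0,0,0],[0,0.01,0,0,0,0],[0,0.01,0,0,0,0],[0,0,0,0,0,0]]' 1; python3 go.py .394 -.346 .18 27.7
```

```text
time: 1.02
ee_pos: [0.387, -0.331, 0.1962]
eef_rot: [-0.171, 0.689, -0.684, 0.167]
ft_force: [-0.6, 0.5, -0.6]
width: 0.0867
sign 1 shift mm [ 0.7 16.1 16.7] turn [   0.33 -179.99   -0.66]
sign -1 shift mm [ 0.7 16.1 16.7] turn [0.42 0.01 0.21]
t 1.02 q [ 0.85  0.11 -0.25  1.78  0.03  1.26 -0.49] R [[-0.89, -0.01, 0.47], [-0.47, 0.0, -0.89], [0.0, -1.0, -0.01]] F [-0.6  0.5 -0.6] w 0.0867
```

```bash
python3 -m jog '[[0,0.01,0.01,0,0,0],[0,0.006,0.006,0,0,0],[0,0,0,0,0,0],[0,0,0,0,0,0]]' 1; python3 go.py .394 -.346 .0755 27.7
```

```text
time: 1.35
ee_pos: [0.3921, -0.3483, 0.1784]
eef_rot: [-0.17, 0.69, -0.684, 0.165]
ft_force: [-0.3, 0.7, -0.2]
width: 0.0872
sign 1 shift mm [ -3.3 102.8  -0.3] turn [ -0.47 179.75   0.85]
sign -1 shift mm [ -3.3 102.8  -0.3] turn [ 0.54 -0.25  0.3 ]
t 1.35 q [ 0.86  0.16 -0.24  1.77  0.04  1.23 -0.49] R [[-0.89, -0.01, 0.46], [-0.46, 0.01, -0.89], [0.01, -1.0, -0.01]] F [-0.3  0.7 -0.2] w 0.0872
```

```bash
python3 -m jog '[[-0.003,0.015,0,0.5,0,0.3],[0,0.015,0,0,0,0],[0,0.015,0,0,0,0],[0,0.015,0,0,0,0],[0,0.015,0,0,0,0],[0,0.01,0,0,0,0],[0,0.008,0,0,0,0],[0,0,0,0,0,0],[0,0,0,0,0,0]]' 1; python3 go.py .394 -.346 .0755 27.7
```

```text
time: 2.1
ee_pos: [0.3933, -0.3515, 0.0854]
eef_rot: [0.164, -0.686, 0.689, -0.166]
ft_force: [-0.5, -0.5, 0.1]
width: 0.0868
sign 1 shift mm [-3.2  9.9 -4.6] turn [ 1.1000e-01  1.7928e+02 -3.5000e-01]
sign -1 shift mm [-3.2  9.9 -4.6] turn [-0.22 -0.72 -0.07]
t 2.1 q [ 0.85  0.25 -0.24  1.87  0.07  1.02 -0.51] R [[-0.89, 0.0, 0.45], [-0.45, -0.0, -0.89], [-0.0, -1.0, 0.0]] F [-0.5 -0.5  0.1] w 0.0868
```

```bash
python3 -m jog '[[-0.003,0.004,-0.004,0,-0.7,0],[0,0.004,0,0,0,0],[0,0.001,0,0,0,0],[0,0,0,0,0,0]]' 1; python3 go.py .394 -.346 .0755 27.7
python3 - <<'E'
from bench import r
import cv2
c=r.camera("side")["image"][90:200,300:440,::-1]
cv2.imwrite("pics/crop2.png",cv2.resize(c,(700,550),interpolation=cv2.INTER_CUBIC))
E
```

```text
time: 2.43
ee_pos: [0.3954, -0.3469, 0.0778]
eef_rot: [0.168, -0.684, 0.689, -0.171]
ft_force: [-0.4, 0.9, -0.4]
width: 0.0869
sign 1 shift mm [ 0.8  2.3 -1.5] turn [  -0.22 -179.94    0.62]
sign -1 shift mm [ 0.8  2.3 -1.5] turn [-0.4   0.06 -0.14]
t 2.43 q [ 0.85  0.26 -0.24  1.88  0.07  1.   -0.51] R [[-0.88, 0.01, 0.47], [-0.47, -0.0, -0.88], [-0.0, -1.0, 0.01]] F [-0.4  0.9 -0.4] w 0.0869
```

View pics/crop2.png

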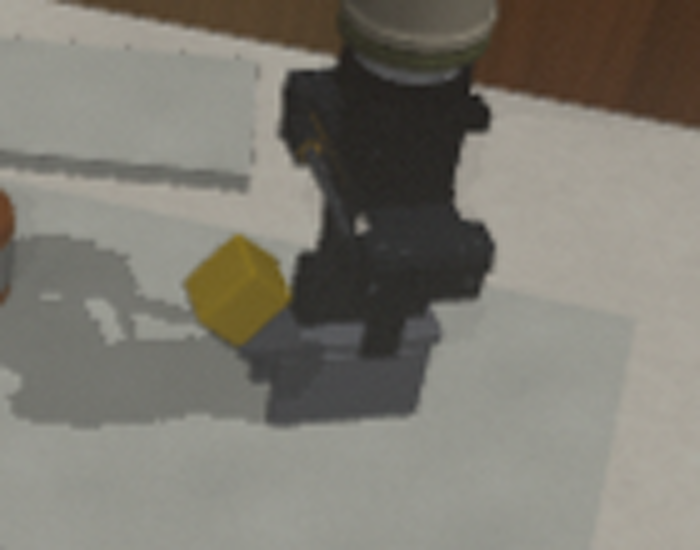

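Fingers straddle the black grip, clear of deck and nose. Closing.

```bash
python3 -m jog '[[0,0.0015,-0.001,0,0,0],[0,0,0,0,0,0],[0,0,0,0,0,0],[0,0,0,0,0,0],[0,0,0,0,0,0],[0,0,0,0,0,0],[0,0,0,0,0,0],[0,0,0,0,0,0],[0,0,0,0,0,0],[0,0,0,0,0,0]]' -1 45; python3 go.py .394 -.346 .0755 27.7
```

```text
time: 3.32
ee_pos: [0.3953, -0.3466, 0.0772]
eef_rot: [0.168, -0.684, 0.689, -0.171]
ft_force: [-0.0, -1.0, 0.7]
width: 0.028
sign 1 shift mm [ 0.9  1.7 -1.2] turn [  -0.27 -179.96    0.78]
sign -1 shift mm [ 0.9  1.7 -1.2] turn [-0.5   0.04 -0.17]
t 3.32 q [ 0.85  0.26 -0.24  1.89  0.07  1.   -0.51] R [[-0.89, 0.01, 0.47], [-0.47, -0.01, -0.89], [-0.0, -1.0, 0.01]] F [-0.  -1.   0.7] w 0.028
```

Gripped at about 27 mm. Lifting.

```bash
python3 -m jog '[[0,-0.005,0,0,0,0],[0,-0.01,0,0,0,0],[0,-0.015,0,0,0,0],[0,-0.02,0,0,0,0],[0,-0.02,0,0,0,0],[0,-0.02,0,0,0,0],[0,-0.02,0,0,0,0],[0,-0.015,0,0,0,0],[0,-0.01,0,0,0,0],[0,0,0,0,0,0]]' - 45; python3 go.py .468 .212 .22 -14.7
```

```text
time: 4.15
ee_pos: [0.3921, -0.3435, 0.2218]
eef_rot: [0.169, -0.685, 0.687, -0.17]
ft_force: [1.6, -0.9, -2.4]
width: 0.0256
sign 1 shift mm [-326.1    0.7 -456. ] turn [  -0.15 -137.51    0.18]
sign -1 shift mm [-326.1    0.7 -456. ] turn [-0.15 42.49 -0.12]
t 4.15 q [ 0.86  0.11 -0.24  1.73  0.03  1.3  -0.48] R [[-0.88, 0.0, 0.47], [-0.47, -0.0, -0.88], [-0.0, -1.0, 0.0]] F [ 1.6 -0.9 -2.4] w 0.0256
```

```bash
python3 -m jog '[[-0.008,0,-0.011,0,0,0],[-0.014,0,-0.02,0,0,0],[-0.02,0,-0.028,0,0,0],[-0.02,0,-0.028,0,0,0],[-0.02,0,-0.028,0,0,0],[-0.02,0,-0.028,0,0,0],[-0.02,0,-0.028,0,0,0],[-0.02,0,-0.028,0,0,0],[-0.02,0,-0.028,0,0,0],[-0.02,0,-0.028,0,0,0],[-0.014,0,-0.02,0,0,0],[-0.008,0,-0.011,0,0,0]]'; python3 go.py .468 .212 .22 -14.7
```

```text
time: 5.15
ee_pos: [0.4324, 0.0231, 0.2109]
eef_rot: [-0.172, 0.688, -0.686, 0.164]
ft_force: [-0.4, 0.5, -2.7]
width: 0.0257
sign 1 shift mm [-118.6   -9.7 -151.3] turn [ 8.7000e-01 -1.3784e+02 -5.0000e-02]
sign -1 shift mm [-118.6   -9.7 -151.3] turn [4.000e-02 4.216e+01 6.900e-01]
t 5.15 q [ 0.51 -0.05 -0.64  1.91 -0.03  1.28 -1.21] R [[-0.89, -0.01, 0.46], [-0.46, -0.0, -0.89], [0.01, -1.0, -0.0]] F [-0.4  0.5 -2.7] w 0.0257
```

```bash
python3 -m jog '[[-0.009,-0.002,-0.012,0,2,0.3],[-0.009,-0.002,-0.013,0,4,0.3],[-0.008,-0.002,-0.014,0,4,0],[-0.007,-0.002,-0.014,0,4,0],[-0.006,-0.001,-0.015,0,4,0],[-0.005,0,-0.015,0,4,0],[-0.004,0,-0.016,0,4,0],[-0.003,0,-0.016,0,4,0],[-0.002,0,-0.016,0,4,0],[-0.001,0,-0.016,0,4,0],[0,0,-0.014,0,2,0],[0,0,-0.008,0,0,0]]'; python3 go.py .468 .212 .22 -14.7
```

```text
time: 6.15
ee_pos: [0.451, 0.2178, 0.2085]
eef_rot: [-0.079, -0.701, 0.703, 0.093]
ft_force: [-0.3, -0.4, -3.0]
width: 0.0257
sign 1 shift mm [-17.7 -11.8   1.6] turn [   1.77 -179.29    0.46]
sign -1 shift mm [-17.7 -11.8   1.6] turn [-0.29  0.7   1.13]
t 6.15 q [ 0.24  0.16 -0.84  1.75  0.11  1.3  -2.44] R [[-0.97, -0.02, -0.24], [0.24, -0.0, -0.97], [0.02, -1.0, 0.0]] F [-0.3 -0.4 -3. ] w 0.0257
```

```bash
python3 -m jog '[[-0.01,0.004,0.001,0,0.7,1],[-0.012,0.008,0,0,0,0],[-0.008,0.01,0,0,0,0],[-0.004,0.01,0,0,0,0],[0,0.01,0,0,0,0],[0,0.01,0,0,0,0],[0,0.01,0,0,0,0],[0,0.006,0,0,0,0],[0,0,0,0,0,0],[0,0,0,0,0,0]]'; python3 go.py .488 .207 .128 -14.7
```

```text
time: 6.98
ee_pos: [0.48, 0.2074, 0.1283]
eef_rot: [-0.087, -0.698, 0.705, 0.093]
ft_force: [-0.4, -0.1, -1.9]
width: 0.0257
sign 1 shift mm [-7.8  0.2 -1.7] turn [   0.64 -179.86    0.91]
sign -1 shift mm [-7.8  0.2 -1.7] turn [-0.58  0.14  0.41]
t 6.98 q [ 0.2   0.29 -0.8   1.8   0.23  1.16 -2.5 ] R [[-0.97, -0.01, -0.25], [0.25, -0.01, -0.97], [0.01, -1.0, 0.01]] F [-0.4 -0.1 -1.9] w 0.0257
```

```bash
python3 -m jog '[[-0.004,0,-0.001,0,0,0],[-0.003,0,-0.001,0,0,0],[0,0,0,0,0,0],[0,0,0,0,0,0]]'; python3 go.py .488 .207 .128 -14.7
python3 - <<'E'
from h import *
from bench import r
out=[]
for n,b,lb in(("top",(150,280,140,260),(176,232,155,210)),("side",(180,330,180,320),(195,265,225,290))):
    c=r.camera(n)
    P=sel(c,b,lambda h,P:(abs(h[...,0]-27)<6)&(h[...,1]>150)&(P[...,2]>.168))
    x=cv2.minAreaRect((P[:,:2]*1000).astype(np.float32)) if len(P)>4 else None
    print(n,"nose top",len(P),P.mean(0).round(4),np.percentile(P[:,2],[10,50,90]).round(4),x)
    m,w=line(P); print(w.round(3).tolist())
    out.append(cv2.resize(np.ascontiguousarray(c["image"][b[2]:b[2]+120,b[0]:b[0]+130,::-1]),(400,369),interpolation=cv2.INTER_CUBIC))
cv2.imwrite("pics/scan.png",np.hstack(out))
E
```

```text
time: 7.32
ee_pos: [0.4889, 0.2081, 0.1299]
eef_rot: [-0.088, -0.699, 0.704, 0.092]
ft_force: [-0.2, -1.2, -2.6]
width: 0.0257
sign 1 shift mm [0.6 1.9 1.3] turn [   0.41 -179.85    0.79]
sign -1 shift mm [0.6 1.9 1.3] turn [-0.5   0.14  0.26]
t 7.32 q [ 0.2   0.3  -0.79  1.78  0.24  1.16 -2.5 ] R [[-0.97, -0.01, -0.25], [0.25, -0.01, -0.97], [0.0, -1.0, 0.01]] F [-0.2 -1.2 -2.6] w 0.0257
top nose top 226 [0.5591 0.1902 0.176 ] [0.1693 0.1742 0.1778] ((529.667236328125, 194.37371826171875), (46.30910873413086, 90.49609375), 86.91963958740234)
[[0.47, 0.115, -0.875], [-0.086, -0.981, -0.175], [-0.879, 0.158, -0.451]]
side nose top 126 [0.5597 0.1996 0.1797] [0.1695 0.1737 0.1774] ((555.2993774414062, 218.04608154296875), (30.43072509765625, 91.27997589111328), 23.898332595825195)
[[-0.325, 0.542, 0.775], [0.337, 0.832, -0.44], [0.884, -0.118, 0.453]]
```

View pics/scan.png

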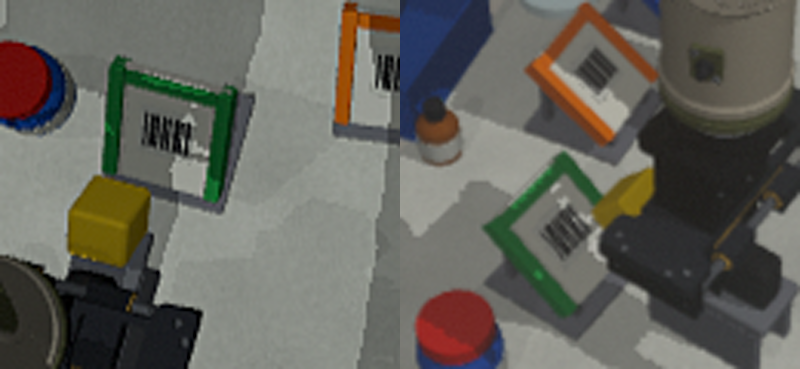

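Top crop: the nose at (110,215) points at the barcode at (165,130), and the parallax-corrected axis matches. I'll check the scanner's pitch in hand by profiling z along its axis.

Run:
```python
from h import *
from bench import r
s=r.read_state(); p=np.radians(-14.7); ex=np.array([np.cos(p),np.sin(p)]); ey=np.array([-ex[1],ex[0]])
for n,b in(("top",(150,280,140,260)),("side",(180,330,180,320))):
    c=r.camera(n)
    P=sel(c,b,lambda h,P:(abs(h[...,0]-27)<6)&(h[...,1]>120)&(P[...,2]>.1))
    d=P[:,:2]-s["ee_pos"][:2]; sx=d@ex*1000-15; sy=d@ey*1000
    for a in range(40,108,6):
        m=(sx>=a)&(sx<a+6)&(abs(sy)<30)
        if m.sum(): print(n,a,m.sum(),"y",sy[m].min().round(),sy[m].max().round(),"z max/med",(np.percentile(P[m,2],90)*1000).round(1),(np.median(P[m,2])*1000).round(1))
print(s["ee_pos"],s["time"])
```

```text
top 40 62 y -21.0 22.0 z max/med 167.3 165.0
top 46 65 y -20.0 21.0 z max/med 172.6 169.4
top 52 72 y -21.0 22.0 z max/med 177.7 174.2
top 58 74 y -21.0 22.0 z max/med 178.4 176.4
top 64 70 y -21.0 21.0 z max/med 174.8 170.8
top 70 64 y -21.0 22.0 z max/med 168.2 163.3
top 76 61 y -21.0 22.0 z max/med 160.6 156.9
top 82 53 y -20.0 21.0 z max/med 152.9 149.4
top 88 20 y -19.0 20.0 z max/med 146.1 144.6
side 46 15 y -7.0 20.0 z max/med 170.2 167.8
side 52 44 y -9.0 24.0 z max/med 174.9 171.4
side 58 46 y -16.0 24.0 z max/med 176.8 175.1
side 64 27 y -16.0 24.0 z max/med 174.6 171.9
side 70 25 y -13.0 23.0 z max/med 167.9 163.2
side 76 22 y -12.0 23.0 z max/med 161.0 156.8
side 82 18 y -12.0 23.0 z max/med 154.6 149.8
side 88 7 y -16.0 13.0 z max/med 147.3 146.8
[0.48870103 0.20805764 0.12976892] 7.4167
```

Pitch is level within about 2°. The label is predicted 91 mm along the sight line and within 1.5 mm off axis. Holding for over 2 s.

```bash
Z='see rows'; python3 -m jog '[[0,0,0,0,0,0],[0,0,0,0,0,0],[0,0,0,0,0,0],[0,0,0,0,0,0],[0,0,0,0,0,0],[0,0,0,0,0,0],[0,0,0,0,0,0],[0,0,0,0,0,0],[0,0,0,0,0,0],[0,0,0,0,0,0],[0,0,0,0,0,0],[0,0,0,0,0,0]]'; python3 -m jog '[[0,0,0,0,0,0],[0,0,0,0,0,0],[0,0,0,0,0,0],[0,0,0,0,0,0],[0,0,0,0,0,0],[0,0,0,0,0,0],[0,0,0,0,0,0],[0,0,0,0,0,0],[0,0,0,0,0,0],[0,0,0,0,0,0],[0,0,0,0,0,0],[0,0,0,0,0,0]]'; python3 -m jog '[[0,0,0,0,0,0],[0,0,0,0,0,0],[0,0,0,0,0,0],[0,0,0,0,0,0],[0,0,0,0,0,0],[0,0,0,0,0,0]]'; python3 go.py .488 .207 .128 -14.7; python3 -c "
from bench import r;print(r.read_state()['joint_vel'].round(4))"
```

```text
time: 8.52
ee_pos: [0.4882, 0.2079, 0.1297]
eef_rot: [-0.087, -0.698, 0.705, 0.092]
ft_force: [0.1, -0.3, -3.1]
width: 0.0259
time: 9.52
ee_pos: [0.4882, 0.208, 0.1297]
eef_rot: [-0.087, -0.698, 0.704, 0.092]
ft_force: [-0.1, 0.8, -2.7]
width: 0.026
time: 10.02
ee_pos: [0.4882, 0.208, 0.1297]
eef_rot: [-0.087, -0.698, 0.705, 0.092]
ft_force: [0.1, -0.4, -2.6]
width: 0.0261
sign 1 shift mm [-0.1  1.7  1. ] turn [   0.44 -179.83    0.85]
sign -1 shift mm [-0.1  1.7  1. ] turn [-0.54  0.16  0.28]
t 10.02 q [ 0.2   0.3  -0.79  1.78  0.24  1.16 -2.5 ] R [[-0.97, -0.01, -0.25], [0.25, -0.01, -0.97], [0.0, -1.0, 0.01]] F [ 0.1 -0.4 -2.6] w 0.0261
[ 0.0003  0.0009 -0.0001  0.      0.0003 -0.0016 -0.0003]
```

Still for 2.6 s. Raising, then turning over the rail.

```bash
python3 -m jog '[[0,-0.006,0,0,0,0],[0,-0.012,0,0,0,0],[0,-0.018,0,0,0,0],[0,-0.02,0,0,0,0],[0,-0.02,0,0,0,0],[0,-0.018,0,0,0,0],[0,-0.012,0,0,0,0],[0,-0.006,0,0,0,0],[0,0,0,0,0,0]]'; python3 go.py .431 .3405 .235 25.7
```

```text
time: 10.77
ee_pos: [0.4884, 0.2099, 0.254]
eef_rot: [-0.087, -0.699, 0.704, 0.09]
ft_force: [0.3, 0.4, -2.3]
width: 0.0256
sign 1 shift mm [  88.    18.4 -112.4] turn [ -0.4  139.88  -0.45]
sign -1 shift mm [  88.    18.4 -112.4] turn [ -0.36 -40.12   0.32]
t 10.77 q [ 0.23  0.2  -0.82  1.62  0.15  1.4  -2.43] R [[-0.97, -0.0, -0.25], [0.25, -0.01, -0.97], [0.0, -1.0, 0.01]] F [ 0.3  0.4 -2.3] w 0.0256
```

```bash
python3 -m jog '[[0,0,0,0,-2,0],[0,0,0,0,-4,0],[0,0,0,0,-4,0],[0,0,0,0,-4,0],[0,0,0,0,-4,0],[0,0,0,0,-4,0],[0,0,0,0,-4,0],[0,0,0,0,-4,0],[0,0,0,0,-4,0],[0,0,0,0,-4,0],[0,0,0,0,-2,0],[0,0,0,0,0,0]]'; python3 go.py .431 .3405 .235 25.7
```

```text
time: 11.77
ee_pos: [0.485, 0.2089, 0.2494]
eef_rot: [0.174, -0.684, 0.689, -0.164]
ft_force: [-0.5, -0.8, -2.6]
width: 0.0256
sign 1 shift mm [ -13.6   13.8 -141.7] turn [   1.34 -178.      0.27]
sign -1 shift mm [ -13.6   13.8 -141.7] turn [-0.17  2.    0.86]
t 11.77 q [ 0.3   0.22 -0.9   1.63  0.17  1.4  -1.71] R [[-0.89, -0.01, 0.46], [-0.46, -0.01, -0.89], [0.02, -1.0, 0.0]] F [-0.5 -0.8 -2.6] w 0.0256
```

```bash
python3 -m jog '[[-0.002,0,-0.01,0,1,0.4],[-0.002,0,-0.016,0,1,0.4],[-0.002,0,-0.02,0,0,0],[-0.002,0,-0.02,0,0,0],[-0.002,0,-0.02,0,0,0],[-0.002,0,-0.018,0,0,0],[-0.001,0,-0.016,0,0,0],[0,0,-0.012,0,0,0],[0,0,-0.006,0,0,0],[0,0,0,0,0,0],[0,0,0,0,0,0]]'; python3 go.py .431 .3405 .235 25.7
```

```text
time: 12.68
ee_pos: [0.4339, 0.3414, 0.2442]
eef_rot: [0.153, -0.689, 0.693, -0.148]
ft_force: [0.1, -0.9, -2.2]
width: 0.0258
sign 1 shift mm [ 2.9  9.2 -0.4] turn [ -0.71 178.82  -0.34]
sign -1 shift mm [ 2.9  9.2 -0.4] turn [-0.22 -1.18  0.45]
t 12.68 q [ 0.05  0.3  -0.96  1.58  0.24  1.4  -2.07] R [[-0.91, -0.01, 0.42], [-0.42, -0.01, -0.91], [0.01, -1.0, 0.0]] F [ 0.1 -0.9 -2.2] w 0.0258
```

```bash
python3 -m jog '[[0.002,0.006,-0.0005,0,-1.1,0.4],[0,0.004,0,0,0,0],[0,0,0,0,0,0],[0,0,0,0,0,0]]'; python3 go.py .431 .3405 .235 25.7
python3 - <<'E'
from h import *
from bench import r
s=r.read_state(); p=np.radians(25.7); ex=np.array([np.cos(p),np.sin(p)]); ey=np.array([-ex[1],ex[0]]); o=np.array([.4345,.342])
for n,b in(("top",(40,200,150,380)),("side",(150,400,150,400))):
    c=r.camera(n)
    P=sel(c,b,lambda h,P:(abs(h[...,0]-27)<6)&(h[...,1]>120)&(P[...,2]>.15))
    d=P[:,:2]-o; sx=d@ex*1000;sy=d@ey*1000
    print(n,"nose x",np.percentile(sx,[1,99]).round(1),"y",np.percentile(sy,[1,50,99]).round(1))
    for a in range(45,110,12):
        m=(sx>=a)&(sx<a+12)
        if m.sum()>3: print(a,m.sum(),np.percentile(sy[m],[2,50,98]).round(1))
    P=sel(c,b,lambda h,P:(abs(h[...,0]-110)<12)&(h[...,1]>130)&(P[...,2]>.114)&(P[...,2]<.126))
    d=P[:,:2]-o; sx=d@ex*1000;sy=d@ey*1000
    print("rail",len(P),np.percentile(sx,[1,99]).round(),np.percentile(sy,[2,50,98]).round(1),np.polyfit(sx,sy,1).round(3))
    cv2.imwrite(f"pics/{n}R.png",c["image"][:,:,::-1])
i=cv2.imread("pics/sideR.png")[180:380,200:420]
cv2.imwrite("pics/sideRc.png",cv2.resize(i,(660,600),interpolation=cv2.INTER_CUBIC))
E
```

```text
time: 13.02
ee_pos: [0.4332, 0.3378, 0.2325]
eef_rot: [0.156, -0.688, 0.692, -0.156]
ft_force: [0.4, 0.3, -2.1]
width: 0.0259
sign 1 shift mm [ 0.8 -2.5 -3.4] turn [-9.0000e-02  1.7977e+02 -5.0000e-01]
sign -1 shift mm [ 0.8 -2.5 -3.4] turn [-0.32 -0.23  0.06]
t 13.02 q [ 0.06  0.29 -0.96  1.61  0.25  1.37 -2.05] R [[-0.9, 0.0, 0.43], [-0.43, -0.01, -0.9], [0.0, -1.0, 0.01]] F [ 0.4  0.3 -2.1] w 0.0259
top nose x [-36.3 100.8] y [-47.2 -10.9  17.2]
45 163 [-24.1  -4.8  16.5]
57 223 [-24.1  -9.9  15.9]
69 213 [-24.4 -14.8  16.8]
81 147 [-24.4 -11.9  16.9]
93 82 [-23.9  -5.8  15.2]
rail 588 [-127.  127.] [-8.8 -0.2  9.9] [-0.    -0.183]
side nose x [ 47.1 102. ] y [-22.9   7.1  19.3]
45 126 [-22.7   1.6  18.7]
57 195 [-22.4   8.4  19.1]
69 226 [-20.7  13.5  19.2]
81 185 [-20.7   9.   19. ]
93 112 [-22.1   2.   17.9]
rail 950 [-125.  126.] [-8.4  3.6 10.2] [-0.     2.768]
```

View pics/sideRc.png

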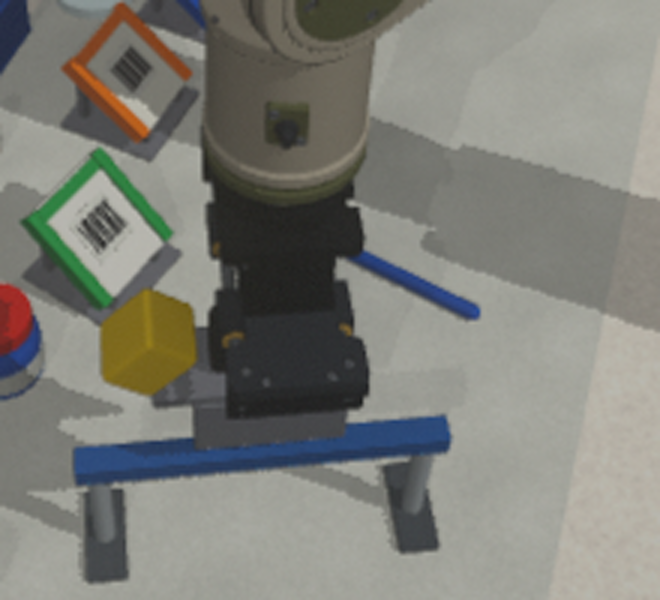

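The scanner sits above the bar, parallel to it and offset about -3 mm across. Correcting and lowering.

```bash
python3 -m jog '[[0,0.005,-0.002,0,0,0],[0,0.01,-0.001,0,0,0],[0,0.008,0,0,0,0],[0,0,0,0,0,0],[0,0,0,0,0,0]]'; python3 go.py .431 .3405 .139 25.7
```

```text
time: 13.53
ee_pos: [0.4322, 0.3405, 0.2071]
eef_rot: [0.155, -0.688, 0.692, -0.156]
ft_force: [-0.0, -0.3, -2.7]
width: 0.0258
sign 1 shift mm [ 1.  68.1 -0.9] turn [-7.0000e-02  1.7971e+02 -4.8000e-01]
sign -1 shift mm [ 1.  68.1 -0.9] turn [-0.31 -0.29  0.04]
t 13.53 q [ 0.05  0.31 -0.95  1.64  0.26  1.33 -2.07] R [[-0.9, 0.0, 0.43], [-0.43, -0.01, -0.9], [0.0, -1.0, 0.01]] F [-0.  -0.3 -2.7] w 0.0258
```

```bash
python3 -m jog '[[0,0.005,-0.0005,0,0,0],[0,0.007,0,0,0,0],[0,0.007,0,0,0,0],[0,0.007,0,0,0,0],[0,0,0,0,0,0]]'; python3 go.py .431 .3405 .139 25.7
```

```text
time: 13.95
ee_pos: [0.432, 0.3408, 0.1782]
eef_rot: [0.156, -0.688, 0.692, -0.156]
ft_force: [0.1, -0.2, -2.7]
width: 0.0256
sign 1 shift mm [ 1.  39.2 -0.3] turn [-9.0000e-02  1.7972e+02 -4.7000e-01]
sign -1 shift mm [ 1.  39.2 -0.3] turn [-0.3  -0.28  0.06]
t 13.95 q [ 0.04  0.34 -0.94  1.68  0.29  1.27 -2.09] R [[-0.9, 0.0, 0.43], [-0.43, -0.01, -0.9], [0.0, -1.0, 0.01]] F [ 0.1 -0.2 -2.7] w 0.0256
```

Skids are astride with no contact force. Continuing to just above seating.

```bash
python3 -m jog '[[0,0.006,0,0,0,0],[0,0.007,0,0,0,0],[0,0.007,0,0,0,0],[0,0.007,0,0,0,0],[0,0.005,0,0,0,0],[0,0.003,0,0,0,0],[0,0,0,0,0,0],[0,0,0,0,0,0]]'; python3 go.py .431 .3405 .139 25.7
```

```text
time: 14.62
ee_pos: [0.4321, 0.3407, 0.1393]
eef_rot: [0.156, -0.688, 0.692, -0.156]
ft_force: [-0.2, -1.4, -1.7]
width: 0.0257
sign 1 shift mm [ 1.1  0.3 -0.3] turn [-9.0000e-02  1.7972e+02 -4.7000e-01]
sign -1 shift mm [ 1.1  0.3 -0.3] turn [-0.3  -0.28  0.06]
t 14.62 q [ 0.02  0.38 -0.93  1.73  0.32  1.2  -2.12] R [[-0.9, 0.0, 0.43], [-0.43, -0.01, -0.9], [0.0, -1.0, 0.01]] F [-0.2 -1.4 -1.7] w 0.0257
```

```bash
python3 -m jog '[[0,0.001,0,0,0,0],[0,0.0005,0,0,0,0],[0,0,0,0,0,0]]';python3 -m jog '[[0,0.001,0,0,0,0],[0,0,0,0,0,0],[0,0,0,0,0,0]]'
```

```text
time: 14.87
ee_pos: [0.4324, 0.3411, 0.1395]
eef_rot: [0.155, -0.688, 0.692, -0.156]
ft_force: [-0.6, 0.1, -2.8]
width: 0.0258
time: 15.12
ee_pos: [0.4327, 0.3414, 0.1394]
eef_rot: [0.155, -0.688, 0.692, -0.156]
ft_force: [-0.2, -0.3, -3.3]
width: 0.0256
```

```bash
python3 -m jog '[[0,0.003,0,0,0,0],[0,0.002,0,0,0,0],[0,0.001,0,0,0,0]]';python3 go.py .431 .3405 .139 25.7
```

```text
time: 15.37
ee_pos: [0.4331, 0.3415, 0.139]
eef_rot: [0.153, -0.687, 0.693, -0.157]
ft_force: [-0.6, -0.3, -0.7]
width: 0.0255
sign 1 shift mm [ 2.3  0.  -0. ] turn [  0.27 179.65  -0.82]
sign -1 shift mm [ 2.3  0.  -0. ] turn [-0.53 -0.35 -0.18]
t 15.37 q [ 0.02  0.38 -0.93  1.73  0.33  1.2  -2.13] R [[-0.9, 0.01, 0.43], [-0.43, -0.01, -0.9], [-0.0, -1.0, 0.01]] F [-0.6 -0.3 -0.7] w 0.0255
```

```bash
python3 -m jog '[[0,0.003,0,0,0,0],[0,0.002,0,0,0,0],[0,0,0,0,0,0]]'; python3 go.py .431 .3405 .139 25.7 | tail -1; python3 -m jog '[[0,0,0,0,0,0],[0,0,0,0,0,0],[0,0,0,0,0,0],[0,0,0,0,0,0]]' -0.1; python3 -m jog '[[0,0,0,0,0,0],[0,0,0,0,0,0],[0,0,0,0,0,0],[0,0,0,0,0,0],[0,0,0,0,0,0]]' 0.4;python3 go.py .431 .3405 .139 25.7
```

```text
time: 15.62
ee_pos: [0.4332, 0.3417, 0.1396]
eef_rot: [0.152, -0.686, 0.694, -0.158]
ft_force: [-0.1, 0.6, -3.4]
width: 0.0257
t 15.62 q [ 0.01  0.37 -0.92  1.73  0.33  1.2  -2.13] R [[-0.9, 0.01, 0.43], [-0.43, -0.01, -0.9], [-0.0, -1.0, 0.01]] F [-0.1  0.6 -3.4] w 0.0257
time: 15.95
ee_pos: [0.4338, 0.3423, 0.1397]
eef_rot: [0.152, -0.686, 0.693, -0.158]
ft_force: [-0.1, 0.2, -0.1]
width: 0.0378
time: 16.37
ee_pos: [0.4339, 0.3422, 0.139]
eef_rot: [0.152, -0.686, 0.693, -0.158]
ft_force: [-0.6, 0.2, -0.5]
width: 0.059
sign 1 shift mm [3.3 0.  0.3] turn [  0.54 179.62  -1.03]
sign -1 shift mm [3.3 0.  0.3] turn [-0.65 -0.37 -0.35]
t 16.37 q [ 0.01  0.38 -0.92  1.73  0.33  1.2  -2.13] R [[-0.9, 0.01, 0.43], [-0.43, -0.01, -0.9], [-0.01, -1.0, 0.01]] F [-0.6  0.2 -0.5] w 0.059
```

Released. Retreating straight up.

```bash
python3 -m jog '[[0,-0.006,0,0,0,0],[0,-0.01,0,0,0,0],[0,-0.015,0,0,0,0],[0,-0.02,0,0,0,0],[0,-0.02,0,0,0,0],[0,-0.02,0,0,0,0],[0,-0.02,0,0,0,0],[0,-0.02,0,0,0,0],[0,0,0,0,0,0]]' 0.4; python3 -m jog '[[0,0,0.02,0,0,0],[0,0,0.03,0,0,0],[0,0,0.03,0,0,0],[0,0,0.03,0,0,0],[0,0,0.03,0,0,0],[0,0,0.02,0,0,0],[0,0,0.01,0,0,0],[0,0,0,0,0,0],[0,0,0,0,0,0]]'
python3 - <<'E'
from h import *
from bench import r
p=np.radians(25.7); ex=np.array([np.cos(p),np.sin(p)]); ey=np.array([-ex[1],ex[0]]); o=np.array([.4345,.342])
out=[]
for n,b in(("top",(60,190,180,340)),("side",(180,380,220,380))):
    c=r.camera(n)
    P=sel(c,b,lambda h,P:(h[...,2]<75)&(P[...,2]>.165)&(P[...,2]<.185))
    d=P[:,:2]-o; sx=d@ex*1000;sy=d@ey*1000
    if len(P)>5: print(n,"grip",len(P),"x",np.percentile(sx,[2,98]).round(1),"y",np.percentile(sy,[2,98]).round(1),"ztop",np.median(P[:,2]).round(4),"yaw off deg",np.degrees(np.polyfit(sx,sy,1)[0]).round(1),"nrm",line(P)[1][2].round(3))
    g=sel(c,(160,280,120,260)if n=="top" else (190,270,220,300),lambda h,P:(abs(h[...,0]-65)<15)&(h[...,1]>120)&(P[...,2]>.015))
    print("green",np.round(cv2.minAreaRect((g[:,:2]*1000).astype(np.float32))[0]))
    out.append(cv2.resize(np.ascontiguousarray(c["image"][:,:,::-1]),(400,300)) if n=="top" else cv2.resize(np.ascontiguousarray(c["image"][200:380,170:410,::-1]),(400,300)))
cv2.imwrite("pics/end.png",np.hstack(out))
E
```

```text
time: 17.12
ee_pos: [0.431, 0.3438, 0.2822]
eef_rot: [0.153, -0.687, 0.693, -0.159]
ft_force: [0.3, 1.3, -0.6]
width: 0.0612
time: 17.87
ee_pos: [0.5053, 0.1881, 0.2911]
eef_rot: [0.152, -0.687, 0.691, -0.164]
ft_force: [-0.2, -0.0, -0.1]
width: 0.0608
green [640. 167.]
side grip 554 x [-42.7  37. ] y [-10.3  13.5] ztop 0.1747 yaw off deg -0.3 nrm [-0.074  0.166  0.983]
green [637. 169.]
```

View pics/end.png

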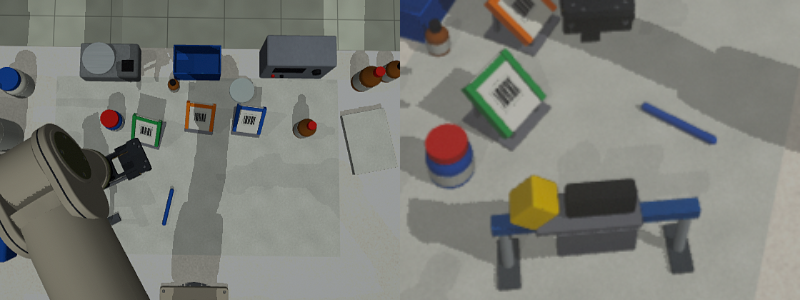

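The scanner hangs astride the bar. I'll check the roll once more with top-face points only, then hand in.

Run:
```python
from h import *
from bench import r
c=r.camera("side"); p=np.radians(25.7); ey=np.array([-np.sin(p),np.cos(p)])
P=sel(c,(180,380,220,380),lambda h,P:(h[...,2]<75)&(P[...,2]>.15)&(P[...,2]<.19))
sy=(P[:,:2]-[.4345,.342])@ey*1000
for a in range(-14,16,4):
    m=(sy>=a)&(sy<a+4); print(a,m.sum(),np.median(P[m,2]).round(4) if m.any() else '')
print(r.read_state()["joint_vel"].round(3), r.read_state()["time"])
```

```text
-14 21 0.1739
-10 67 0.175
-6 75 0.1754
-2 73 0.1756
2 83 0.1754
6 93 0.1749
10 304 0.165
14 4 0.1654
[-0.005 -0.    -0.001  0.     0.001 -0.002  0.002] 18.0167
```

The top face is flat (no roll), at 175 mm against an expected 176 mm, so it is seated.

```bash
python3 -c "
from bench import r; print(r.close_job())"
```

```text
the job is handed in; nothing more can be done
None
```

I scanned the green label, hung the scanner on the blue bar, let go, and handed the job in at about 18 s on the robot's clock. No verdict was reported.

- **Scan:** I held the scanner still for about 2.6 s, with the TCP moving less than 1 mm. I calculated the red window to be about 91 mm from the label and within 1.5 mm of its middle. The scanner was level to within about 2° by the depth readings.
- **Hanging:**
  - The scanner sits astride the bar with the gripper well clear. The top of its grip is at 175 mm; I expected 176 mm.
  - It is about 2 mm from the bar's middle along it and 1.6 mm across. Yaw is off by 0.3°, and the grip's top face showed no roll.
- **Other objects:** The green cassette measured the same as at the start. The other two cassettes, the bottle and the jar look unmoved in the final picture, but I did not measure them.
- **Checks that disagreed or were missing:**
  - The force readings while seating the scanner were noisy (-0.7 to -3.4 N), so they did not clearly show contact. I confirmed seating from depth after letting go.
  - My first plane fit showed a tilt of about 0.18 rad because it mixed in side-face points; a recheck across the top face showed it flat.
  - The arm hid the scanner from the top camera at the end, so the final position check comes from the side camera alone.

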